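# Unlock and open the green jaw box

### The job

Two small wooden boxes for lathe chuck jaws stand on the turning bench, and the drawer of each is locked by a red-handled stay next to its lid hinge. On the box with the green lid and drawer front, lift the stay all the way up so that it stays up, then pull the green drawer out by its brass tab, at least 4 cm. Leave the blue box locked and shut.

Things in the scene. Friction and masses are not known exactly. Their poses are not given: they have to be found in the camera images.
- green_box: Dark wooden box with a green lid and green drawer front, 130 (x) by 150 (y) by 90 mm high, fixed to the bench. Origin: centre of its underside. x points from the drawer front (roughly facing the robot) to the lid hinge, y across to the side with the stay, z up. The lid is shut; a brass knob 18 mm wide, 14 mm high, stands near its front edge.
- blue_box: A box alike in all but colour, with a blue lid and drawer front, its own stay, tab and axes alike. Leave it locked and shut.
- green_stay_grip (a point): Centre of the red handle of the green box's stay, a block 28 (x) by 18 (y) by 38 mm high, beside the lid's brass hinge. With the stay down it is at x 30, y 50, z 124 mm in the box's frame. Axes as the box's. Below it a thin steel bar enters a brass collar 22 mm square, 8 mm high. Fingers closing along y have free room on both sides.
- green_stay (a joint): How far the green box's stay is lifted, m: 0 fully down (locked; starts within 4 mm of it), 0.035 fully up at its stop. It slides straight up, takes about 4 N, and friction keeps it where it is left. While down, its foot stands before the drawer's back wall and the drawer cannot open; above 0.022 the drawer is free.
- green_pull (a point): Grip point of the green drawer's brass tab, an upright block 16 mm thick (y), 30 mm high, that sticks out 45 mm from the middle of the drawer front. The point lies 26 mm out from the front, half-way up the tab: x -99, y 0, z 48 mm in the box's frame when shut. Axes as the box's; the drawer opens to -x. Free room on both sides: pinch it from above along y.
- green_drawer (a joint): How far the green drawer is pulled out, m: 0 shut, 0.08 at its stop. It needs about 2 N and stays where it is left.
- blue_stay (a joint): The same as green_stay, for the blue box: it must stay down.
- blue_drawer (a joint): The same as green_drawer, for the blue box: it must stay shut.

How it is judged:
On the way, in this order (a step that is already met when the one before it is completed fails the run):
1. the green stay is lifted while the green drawer is still shut (value of joint green_stay above 0.026 m and value of joint green_drawer below 0.01 m), for 0.2 s.
2. the green drawer is pulled out (value of joint green_drawer above 0.035 m), for 0.2 s.
At the end, for the whole second after the job is handed in: The green stay is left lifted by at least 26 mm, the green drawer is out by at least 35 mm, both at rest; the blue stay is lifted less than 10 mm and the blue drawer is out less than 10 mm (value of joint green_stay above 0.026 m and value of joint green_drawer above 0.035 m and value of joint each of blue_stay, blue_drawer below 0.01 m and velocity of joint green_stay between -0.02 and 0.02 m/s and velocity of joint green_drawer between -0.02 and 0.02 m/s); the robot touches nothing.
It fails at once if the blue box's stay is lifted or its drawer pulled out by 10 mm or more (value of joint any of blue_stay, blue_drawer above 0.01 m).
It also fails if it takes over 37 s, if anything falls off the work surface, if the arm or the gripper's body presses on something with over 40 N, if the wrist force passes 120 N, or if a joint passes its speed limit or range.

### The arm

A 6-joint arm with a two-finger parallel gripper is mounted at the origin on the work surface. World frame = base frame: x ahead of the robot, y to its left, z up, the work surface at z = 0. Lengths are in m, angles in rad, forces in N, time in s.
With the tool pointing down it reaches from about 0.2 to 0.875 m from the base axis. Payload 3.4 kg.
Tool frame: the origin (TCP) lies at the very end of the fingers, on their centre line; the grasp point (between the pads) lies 19 mm behind it (arm.grasp_offset is the distance from the TCP to the grasp point, in m); z points along the fingers, y is the direction in which the jaws open and shut (so a half turn about z gives the same grasp; the last joint's range is limited). The gripper opens to 94 mm and grips with 3 to 60 N. Pads are 16 mm wide; open, the fingers measure 119 mm over their backs; the gripper's body (75 mm by 177 mm) begins 78 mm behind the grasp point.
Start: joints at [1, 0.276, 1.505, -0, 1.361, -0.121], TCP at [0.25, 0.518, 0.205] pointing down, gripper open.
Joint ranges: [-2.89, 2.89], [-0.75, 2.08], [0.22, 2.7], [-1.18, 4.32], [0.11, 2.71], [-2.7, 2.7]. Speed limits (rad/s): [2.57, 2.57, 3.14, 3.14, 3.14, 3.14].

### API

Orientations are given as a 3x3 rotation matrix whose columns are the frame's x, y, z axes.
In Python, from cell import arm, cams gives the robot as it stands.
- The arm moves only by the tool send_rows, never from a script. Its arguments are lists of equal length, an entry for each row: "dp": the shift along the tool's x, y, z in mm, a list of three; "spin": the turn about the tool's z in degrees; "gripper": the gripper command: -1 is shut, 1 is fully open, values between are in proportion. In form: {"dp": [[tx, ty, tz], ...], "spin": [spin, ...], "gripper": [gripper, ...]}. A call has 1 to 5 rows; each row is the pose to reach, as a shift and turn from the pose commanded when the call began, along the tool's axes at that moment; what a row does not reach only later rows make up. A row lasts 1/10 s, in which the tool goes at most 50 mm and 8.59 degrees, less where a joint would pass 70% of its speed; a pose out of reach is approached as far as the arm can. A call with a gripper value outside its range is refused whole. The fingers move at their own pace and stop on an object; "grip_force" is the grip in N (left out, the last holds). Time passes only in rows, so rows that repeat a pose let the fingers close. It gives the time, the measured TCP pose, the force and the opening at its end, in the units of the state.
- arm.read_state(): the state, without advancing time (a new reading comes with each control period).
- cams.snapshot(name): name is "side" or "top" or "wrist"; returns a dict with "img" (384x512x3 uint8, red, green, blue), "fx", "fy", "cx", "cy" (pixels), "extrinsics" (4x4, takes a point from camera to world coordinates). Camera axes: x right, y down, z forward; pixel columns grow to the right and rows downward; lengths in m; the calibration is good to about 2 mm. A picture is of the moment at which its call begins. There is no depth.
- arm.job_done(): hands the job in, once; it reports no verdict.
The state is a dict: "time_s": time; "joints": joint angles; "dq": joint speeds; "effort": joint torques, N m; "tool_pos": TCP position; "ee_rot": TCP orientation; "force": force on the tool from outside, world axes, zero at the start; "wrist_torque": the same for the moment, N m; "grip_width": finger opening in m.
Only numpy, scipy, OpenCV 4.12 (cv2) and the standard library are available. Lean on these libraries where they do the work, as an engineer would, in place of code of your own. Each camera call takes 0.05 s, during which the arm holds its last target.

## Working session

There is one attempt and no reset: what is moved stays moved. The work goes in short steps, Python scripts to look and compute and a tool call to move; the robot and the scene stay as the last step left them, time stands still between calls to the robot, and variables do not carry over. Pictures are saved under pics/ and viewed, and the job is handed in when it is done.

Besides the shell and the picture viewer there is one more tool, called after "Emit:" by a JSON object that holds its "op" and its "data", one argument or row to a line. send_rows: Moves the arm, as the interface text tells. Its arguments: {"type":"object","properties":{"dp":{"type":"array"},"spin":{"type":"array"},"gripper":{"type":"array"},"grip_force":{"type":"number"}},"required":["dp","spin","gripper"]}

```bash
mkdir -p pics
python3 - <<'E'
from cell import arm,cams
import cv2,numpy as np
s=arm.read_state();print(s['time_s'],s['tool_pos'],np.round(s['ee_rot'],3),s['grip_width'])
for n in ['side','top']:
    d=cams.snapshot(n);cv2.imwrite(f'pics/{n}0.png',d['img'][:,:,::-1]);print(n,d['fx'],d['fy'],d['cx'],d['cy'],np.round(d['extrinsics'],3))
    np.savez(f'{n}0.npz',**d)
E
```

```text
0.0 [0.24969901 0.51733528 0.20463761] [[-0.901  0.435 -0.001]
 [ 0.435  0.901 -0.001]
 [ 0.    -0.002 -1.   ]] 0.09404537741423973
side 352.53416478263705 352.53416478263705 259.49643850152194 194.03225535222012 [[ 0.942 -0.237  0.236  0.393]
 [-0.334 -0.658  0.675 -0.468]
 [-0.005 -0.715 -0.699  0.593]
 [ 0.     0.     0.     1.   ]]
top 460.136302328744 460.136302328744 253.2033984371433 190.64310652049144 [[ 0.028 -0.991  0.127  0.461]
 [-0.999 -0.032 -0.036  0.019]
 [ 0.039 -0.126 -0.991  0.909]
 [ 0.     0.     0.     1.   ]]
```

View pics/side0.png

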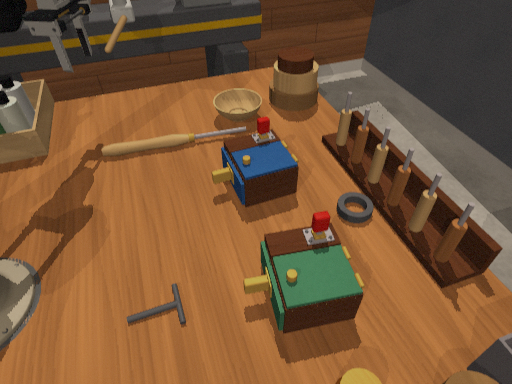

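View pics/top0.png

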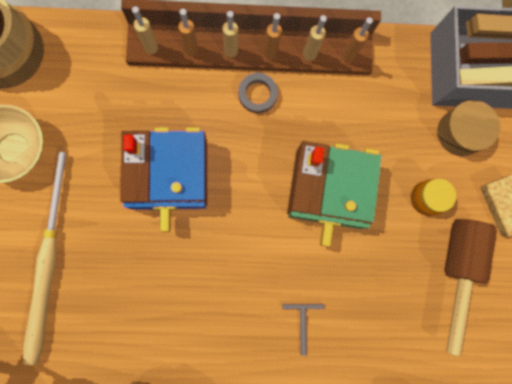

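```bash
cat > h.py <<'E'
import numpy as np,cv2
def ray(d,p):
    E=d['extrinsics'];v=E[:3,:3]@np.array([(p[0]-d['cx'])/d['fx'],(p[1]-d['cy'])/d['fy'],1]);return E[:3,3],v/np.linalg.norm(v)
def onz(d,p,z):
    o,v=ray(d,p);return o+v*(z-o[2])/v[2]
def tri(d1,p1,d2,p2):
    o,v=ray(d1,p1);q,w=ray(d2,p2);t=np.linalg.lstsq(np.c_[v,-w],q-o,rcond=None)[0]
    a=o+v*t[0];b=q+w*t[1];return (a+b)/2,np.linalg.norm(a-b)
def proj(d,P):
    E=d['extrinsics'];c=E[:3,:3].T@(np.array(P)-E[:3,3]);return np.array([d['fx']*c[0]/c[2]+d['cx'],d['fy']*c[1]/c[2]+d['cy']])
def mask(d,lo,hi):
    return cv2.inRange(cv2.cvtColor(d['img'],cv2.COLOR_RGB2HSV),lo,hi)
def blobs(m,mn=30):
    n,l,st,c=cv2.connectedComponentsWithStats(m);return [(c[i].round(1),st[i],(l==i).astype(np.uint8)) for i in range(1,n) if st[i][4]>mn]
E
python3 - <<'E'
from h import *
D={n:dict(np.load(n+'0.npz')) for n in('top','side')}
for n,d in D.items():
    for nm,lo,hi in(('red',(0,200,140),(6,255,255)),('green',(60,90,60),(85,255,255)),('yel',(20,150,120),(30,255,255))):
        for c,st,m in blobs(mask(d,lo,hi)):
            print(n,nm,c,st)
            if nm=='green' and st[4]>500:
                k=max(cv2.findContours(m,0,2)[0],key=cv2.contourArea)
                h=cv2.convexHull(k);a=cv2.approxPolyDP(h,4,True)[:,0]
                for p in a: print('   ',p,onz(d,p,.09).round(4))
    x0,x1,y0,y1=((280,390,135,255) if n=='top' else (235,370,200,335))
    cv2.imwrite(f'pics/{n}crop.png',cv2.resize(d['img'][y0:y1,x0:x1,::-1],None,fx=5 if n=='top' else 4.4,fy=5 if n=='top' else 4.4,interpolation=cv2.INTER_CUBIC))
E
```

```text
top red [128.2 142.3] [123 134  12  18 171]
top red [317.7 154.9] [312 147  12  17 152]
top green [351.1 183.8] [ 322  149   57   71 3011]
    [332 149] [ 0.648 -0.152  0.09 ]
    [378 156] [ 0.638  -0.2369  0.09  ]
    [371 219] [ 0.5221 -0.2234  0.09  ]
    [322 211] [ 0.5337 -0.1346  0.09  ]
top green [306.8 215.9] [294 213  25   6  45]
top green [347.6 222.1] [321 217  47  10 105]
top yel [161.5 128.5] [154 127  15   4  52]
top yel [192.4 128.5] [186 127  14   4  51]
top yel [341.5 145.8] [335 143  14   6  60]
top yel [371.4 150.8] [365 148  14   6  56]
top yel [438.5 194.9] [421 178  35  34 927]
top yel [176.4 187.1] [173 184   8   7  44]
top yel [350.1 205.5] [346 201  10  10  71]
top yel [164.4 218.4] [155 208  20  24 252]
top yel [327.  232.3] [318 221  22  26 271]
top yel [ 49.1 233.6] [ 43 229  13  10  85]
side red [262.8 119.2] [257 117  12   6  52]
side red [321.3 215.4] [313 211  17  10 116]
side green [273.7 285.7] [261 241  24  89 393]
side green [316.  276.1] [ 273  245   89   63 3646]
    [340 245] [ 0.6537 -0.1525  0.09  ]
    [361 292] [ 0.6397 -0.2462  0.09  ]
    [287 307] [ 0.5192 -0.2303  0.09  ]
    [273 257] [ 0.5325 -0.1364  0.09  ]
side yel [210.6  24.9] [161  15 101  20 633]
side yel [126.9  35.9] [117  32  22   9 115]
side yel [104.8  37.3] [98 35 13  7 48]
side yel [91.5 40.1] [89 37  6  7 36]
side yel [222.1 170.5] [212 163  20  12  75]
side yel [345.9 251.7] [342 247   8  11  35]
side yel [256.7 279.6] [244 269  27  17 184]
side yel [291.7 273.4] [287 270  10   9  63]
side yel [359.2 279.7] [355 273   9  14  46]
side yel [359.  376.9] [340 368  41  16 476]
```

View pics/topcrop.png

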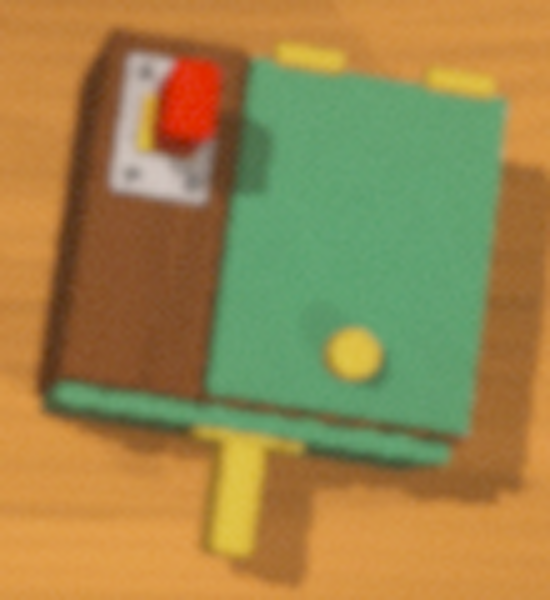

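View pics/sidecrop.png

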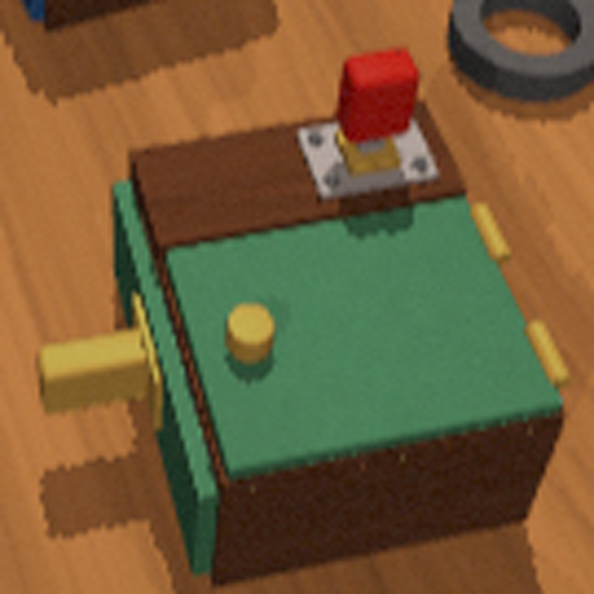

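Run:
```python
from h import *
D={n:dict(np.load(n+'0.npz')) for n in('top','side')}
T,S=D['top'],D['side']
pt=lambda c:(280+c[0]/5,135+c[1]/5); ps=lambda c:(235+c[0]/4.4,200+c[1]/4.4)
for nm,a,b in(('tabend',(233,548),(43,362)),('knob',(355,352),(250,320)),('redtop',(194,92),(380,68)),('tabbase',(240,438),(140,340)),
 ('lid nl',(207,392),(168,247)),('lid nr',(468,432),(235,470)),('lid fr',(505,100),(562,408)),('lid fl',(250,62),(460,195))):
    P,e=tri(T,pt(a),S,ps(b));print(nm,P.round(4),round(e,4))
yaw=np.radians(-7.6);R=np.array([[np.cos(yaw),-np.sin(yaw)],[np.sin(yaw),np.cos(yaw)]])
for nm,c,z,l in(('tabend T',(233,548),.063,(-118,0)),('knob T',(355,352),.104,(0,0))):
    P=onz(T,pt(c),z);print(nm,P.round(4))
P=onz(S,ps((43,362)),.063);print('tabend S',P)
for z in(.143,.145,.147):print(z,onz(T,pt((194,92)),z).round(4),onz(S,ps((380,68)),z).round(4))
```

```text
tabend [ 0.4753 -0.1494  0.0603] 0.0015
knob [ 0.5452 -0.184   0.1034] 0.0022
redtop [ 0.6274 -0.1183  0.1424] 0.0002
tabbase [ 0.5154 -0.1519  0.0586] 0.0004
lid nl [ 0.5315 -0.1341  0.0895] 0.0042
lid nr [ 0.52   -0.2294  0.0877] 0.004
lid fr [ 0.643  -0.2452  0.0838] 0.0033
lid fl [ 0.653  -0.1493  0.0879] 0.0034
tabend T [ 0.4745 -0.1487  0.063 ]
knob T [ 0.5441 -0.1836  0.104 ]
tabend S [ 0.47559211 -0.15110411  0.063     ]
0.143 [ 0.6274 -0.1183  0.143 ] [ 0.627  -0.1188  0.143 ]
0.145 [ 0.627  -0.1179  0.145 ] [ 0.626  -0.1203  0.145 ]
0.147 [ 0.6265 -0.1175  0.147 ] [ 0.6249 -0.1219  0.147 ]
```

```bash
cat > go.py <<'E'
import sys,numpy as np
from cell import arm
x,y,z,yaw=map(float,sys.argv[1:5])
s=arm.read_state();R=np.array(s['ee_rot']);p=np.array(s['tool_pos'])
v=R.T@(np.array([x,y,z])-p)*1000
a=np.degrees(np.arctan2(R[1,1],R[0,1]));t=90+yaw
print('t',s['time_s'],'pos',p.round(4),'F',np.round(s['force'],1),'w',round(s['grip_width'],4),'tilt',R[:,2].round(3))
print('dp',v.round(1),'len',np.linalg.norm(v).round(1),'spin',round(-(t-a),2))
E
python3 go.py .627 -.118 .205 -7.3
```

```text
t 0.1 pos [0.2497 0.5174 0.2047] F [ 0.   0.3 -0.3] w 0.094 tilt [-0.001 -0.001 -1.   ]
dp [-6.160e+02 -4.081e+02  3.000e-01] len 738.9 spin -18.47
```

Emit:
{"op": "send_rows", "data": {
  "dp": [
    [-40,-27,0],
    [-80,-54,0],
    [-120,-80,0],
    [-160,-107,0],
    [-200,-133,0]
  ],
  "spin": [0,0,0,0,0],
  "gripper": [0.2,0.2,0.2,0.2,0.2]
}}

```text
time_s: 0.6
tool_pos: [0.3726, 0.3093, 0.2052]
ee_rot: [[-0.901, 0.434, -0.0], [0.434, 0.901, -0.0], [0.0, -0.0, -1.0]]
force: [0.2, 0.4, -0.5]
grip_width: 0.0582
```

Emit:
{"op": "send_rows", "data": {
  "dp": [
    [-40,-27,0],
    [-80,-54,0],
    [-120,-80,0],
    [-160,-107,0],
    [-200,-133,0]
  ],
  "spin": [0,0,0,0,0],
  "gripper": [0.2,0.2,0.2,0.2,0.2]
}}

```text
time_s: 1.1
tool_pos: [0.4949, 0.1025, 0.2053]
ee_rot: [[-0.9, 0.435, -0.0], [0.435, 0.9, 0.0], [0.0, 0.0, -1.0]]
force: [0.2, 0.1, -0.9]
grip_width: 0.0562
```

Emit:
{"op": "send_rows", "data": {
  "dp": [
    [-40,-27,0],
    [-80,-54,0],
    [-120,-80,0],
    [-160,-107,0],
    [-200,-133,0]
  ],
  "spin": [-6,-12,-18.5,-18.5,-18.5],
  "gripper": [0.2,0.2,0.2,0.2,0.2]
}}

```text
time_s: 1.6
tool_pos: [0.6173, -0.1042, 0.2049]
ee_rot: [[-0.992, 0.127, -0.001], [0.127, 0.992, 0.001], [0.001, 0.0, -1.0]]
force: [0.2, 0.5, 0.3]
grip_width: 0.0565
```

```bash
python3 go.py .627 -.118 .18 -7.3
```

```text
t 1.6 pos [ 0.6173 -0.1042  0.2049] F [0.2 0.5 0.3] w 0.0565 tilt [-0.001  0.001 -1.   ]
dp [-11.4 -12.5  24.9] len 30.1 spin 0.0
```

Emit:
{"op": "send_rows", "data": {
  "dp": [
    [-11,-12,0],
    [-11,-12,10],
    [-11,-12,25],
    [-11,-12,25]
  ],
  "spin": [0,0,0,0],
  "gripper": [0.2,0.2,0.2,0.2]
}}

```text
time_s: 2.0
tool_pos: [0.6234, -0.1132, 0.1776]
ee_rot: [[-0.992, 0.126, -0.006], [0.126, 0.992, 0.003], [0.007, 0.002, -1.0]]
force: [-0.0, -0.1, -0.2]
grip_width: 0.0562
```

```bash
python3 go.py .627 -.118 .109 -7.3
python3 - <<'E'
from cell import cams
import cv2
d=cams.snapshot('wrist');cv2.imwrite('pics/w1.png',d['img'][:,:,::-1])
d=cams.snapshot('side');cv2.imwrite('pics/s1.png',cv2.resize(d['img'][100:340,180:440,::-1],None,fx=2.4,fy=2.4))
E
```

```text
t 2.0 pos [ 0.6234 -0.1132  0.1776] F [-0.  -0.1 -0.2] w 0.0562 tilt [-0.006  0.003 -1.   ]
dp [-4.6 -4.4 68.6] len 68.9 spin 0.09
```

View pics/w1.png

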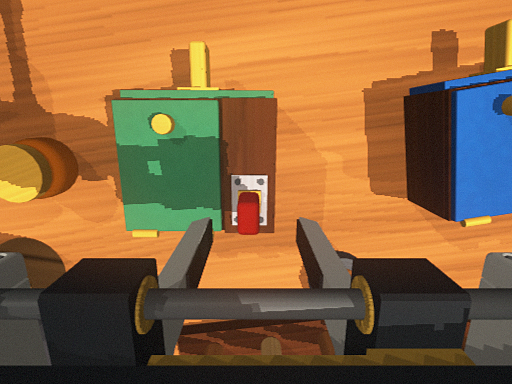

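View pics/s1.png

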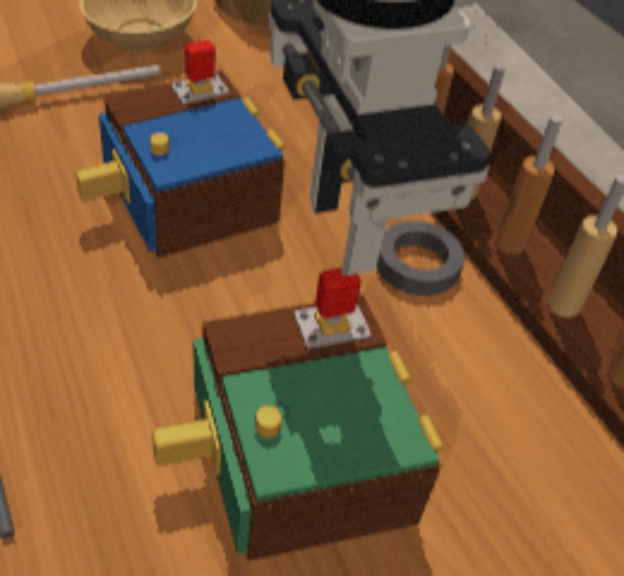

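```bash
python3 go.py .627 -.118 .109 -7.3
```

```text
t 2.1 pos [ 0.6251 -0.1138  0.1801] F [0.1 0.1 1.1] w 0.0564 tilt [-0.002  0.001 -1.   ]
dp [-2.6 -4.  71.1] len 71.2 spin 0.12
```

Emit:
{"op": "send_rows", "data": {
  "dp": [
    [-1,-3,10],
    [-1,-3,30],
    [-1,-3,50],
    [-1,-3,65],
    [-1,-3,71]
  ],
  "spin": [0,0,0,0,0],
  "gripper": [0.2,0.2,0.2,0.2,0.2]
}}

```text
time_s: 2.6
tool_pos: [0.6258, -0.118, 0.1079]
ee_rot: [[-0.992, 0.126, -0.002], [0.126, 0.992, 0.001], [0.002, 0.001, -1.0]]
force: [-0.2, -0.1, -0.4]
grip_width: 0.0564
```

Emit:
{"op": "send_rows", "data": {
  "dp": [
    [0,0,0],
    [0,0,0]
  ],
  "spin": [0,0],
  "gripper": [0.2,0.2]
}}

```text
time_s: 2.8
tool_pos: [0.6274, -0.1188, 0.1102]
ee_rot: [[-0.992, 0.126, 0.001], [0.126, 0.992, -0.0], [-0.001, -0.0, -1.0]]
force: [0.9, -0.3, -0.2]
grip_width: 0.0559
```

```bash
python3 go.py .627 -.118 .109 -7.3
python3 - <<'E'
from cell import cams
import cv2
d=cams.snapshot('wrist');cv2.imwrite('pics/w2.png',d['img'][:,:,::-1])
d=cams.snapshot('side');cv2.imwrite('pics/s2.png',cv2.resize(d['img'][150:300,240:400,::-1],None,fx=4,fy=4))
E
```

```text
t 2.8 pos [ 0.6274 -0.1188  0.1102] F [ 0.9 -0.3 -0.2] w 0.0559 tilt [ 0.001 -0.    -1.   ]
dp [0.5 0.7 1.2] len 1.5 spin 0.04
```

View pics/w2.png

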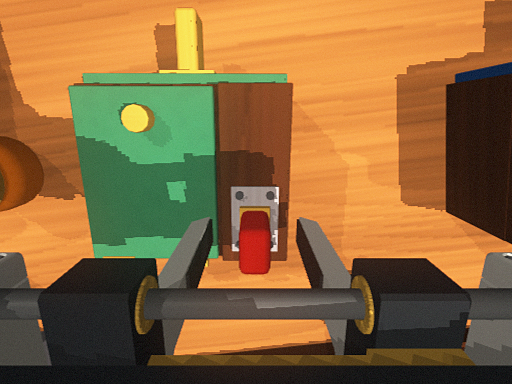

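View pics/s2.png

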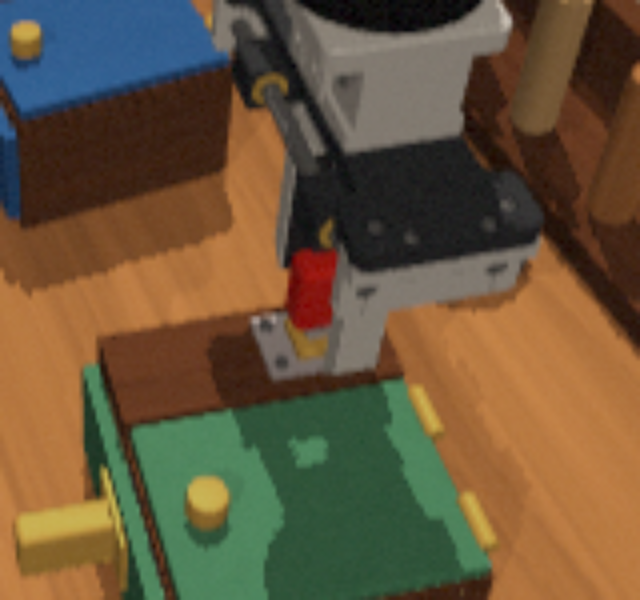

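Emit:
{"op": "send_rows", "data": {
  "dp": [
    [0,0,0],
    [0,0,0],
    [0,0,0],
    [0,0,0],
    [0,0,0]
  ],
  "spin": [0,0,0,0,0],
  "gripper": [-0.8,-0.8,-0.8,-0.8,-0.8],
  "grip_force": 25
}}

```text
time_s: 3.4
tool_pos: [0.6269, -0.1188, 0.1095]
ee_rot: [[-0.992, 0.127, 0.0], [0.127, 0.992, 0.0], [-0.0, 0.0, -1.0]]
force: [-0.3, 1.3, 0.3]
grip_width: 0.0197
```

Emit:
{"op": "send_rows", "data": {
  "dp": [
    [0,0,0],
    [0,0,0],
    [0,0,-5],
    [0,0,-10],
    [0,0,-15]
  ],
  "spin": [0,0,0,0,0],
  "gripper": [-0.8,-0.8,-0.8,-0.8,-0.8]
}}

```text
time_s: 3.9
tool_pos: [0.6269, -0.1185, 0.1245]
ee_rot: [[-0.992, 0.127, -0.0], [0.127, 0.992, 0.001], [0.0, 0.001, -1.0]]
force: [1.3, 1.4, -4.0]
grip_width: 0.0178
```

Emit:
{"op": "send_rows", "data": {
  "dp": [
    [0,0,-5],
    [0,0,-10],
    [0,0,-15],
    [0,0,-18],
    [0,0,-18]
  ],
  "spin": [0,0,0,0,0],
  "gripper": [-0.8,-0.8,-0.8,-0.8,-0.8]
}}

```text
time_s: 4.4
tool_pos: [0.6267, -0.1185, 0.1408]
ee_rot: [[-0.992, 0.127, -0.001], [0.127, 0.992, 0.001], [0.001, 0.001, -1.0]]
force: [3.4, 2.2, -14.1]
grip_width: 0.0178
```

Emit:
{"op": "send_rows", "data": {
  "dp": [
    [0,0,1],
    [0,0,1],
    [0,0,1],
    [0,0,1],
    [0,0,1]
  ],
  "spin": [0,0,0,0,0],
  "gripper": [-0.8,0.0,0.2,0.2,0.2]
}}

```text
time_s: 4.9
tool_pos: [0.6271, -0.1191, 0.1428]
ee_rot: [[-0.992, 0.127, 0.002], [0.127, 0.992, -0.001], [-0.002, -0.001, -1.0]]
force: [0.4, -0.2, 0.7]
grip_width: 0.0465
```

Emit:
{"op": "send_rows", "data": {
  "dp": [
    [0,0,-10],
    [0,0,-30],
    [0,0,-50],
    [0,0,-70],
    [0,0,-80]
  ],
  "spin": [0,0,0,0,0],
  "gripper": [0.2,0.2,0.2,0.2,0.2]
}}

```text
time_s: 5.4
tool_pos: [0.6278, -0.1191, 0.2245]
ee_rot: [[-0.992, 0.127, 0.004], [0.127, 0.992, -0.001], [-0.004, -0.001, -1.0]]
force: [0.1, -0.2, -0.1]
grip_width: 0.0564
```

```bash
python3 - <<'E'
from cell import cams
from h import *
d=cams.snapshot('side');cv2.imwrite('pics/s3.png',cv2.resize(d['img'][150:340,220:400,::-1],None,fx=3,fy=3))
print(proj(d,(.627,-.118,.143)),proj(d,(.627,-.118,.178)))
print([b[:2] for b in blobs(mask(d,(0,200,140),(6,255,255)))])
E
python3 go.py .492 -.151 .22 -7.3
```

```text
[321.15304626 215.14425599] [323.64285826 200.86724365]
[(array([262.6, 119.3]), array([257, 117,  12,   6,  54], dtype=int32)), (array([324.7, 203.2]), array([318, 198,  15,  10,  96], dtype=int32))]
t 5.45 pos [ 0.6283 -0.1192  0.2253] F [1.1 0.  1.5] w 0.0565 tilt [ 0.006 -0.002 -1.   ]
dp [131.2 -48.8   4.6] len 140.1 spin 0.03
```

View pics/s3.png

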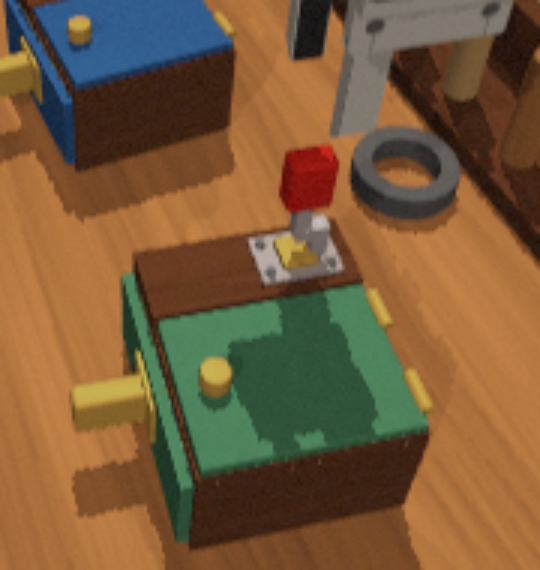

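Emit:
{"op": "send_rows", "data": {
  "dp": [
    [45,-17,0],
    [90,-34,0],
    [133,-49,0],
    [133,-49,30],
    [133,-49,60]
  ],
  "spin": [0,0,0,0,0],
  "gripper": [0.2,0.2,0.2,0.2,0.2]
}}

```text
time_s: 5.95
tool_pos: [0.4879, -0.151, 0.1619]
ee_rot: [[-0.992, 0.128, 0.003], [0.128, 0.992, -0.001], [-0.003, -0.001, -1.0]]
force: [-0.4, 0.1, -0.3]
grip_width: 0.0565
```

Emit:
{"op": "send_rows", "data": {
  "dp": [
    [0,0,0],
    [0,0,0]
  ],
  "spin": [0,0],
  "gripper": [0.2,0.2]
}}

```text
time_s: 6.15
tool_pos: [0.4886, -0.1505, 0.1615]
ee_rot: [[-0.992, 0.127, -0.001], [0.127, 0.992, 0.001], [0.001, 0.0, -1.0]]
force: [0.7, -0.4, -0.2]
grip_width: 0.0565
```

```bash
python3 - <<'E'
from cell import cams
from h import *
d=cams.snapshot('side');cv2.imwrite('pics/s4.png',cv2.resize(d['img'][150:340,200:400,::-1],None,fx=3,fy=3))
E
python3 go.py .4905 -.151 .033 -7.3
```

```text
t 6.2 pos [ 0.4895 -0.1508  0.1623] F [ 0.8 -0.7  0.4] w 0.0564 tilt [ 0.001 -0.    -1.   ]
dp [ -0.9  -0.  129.3] len 129.3 spin 0.04
```

View pics/s4.png

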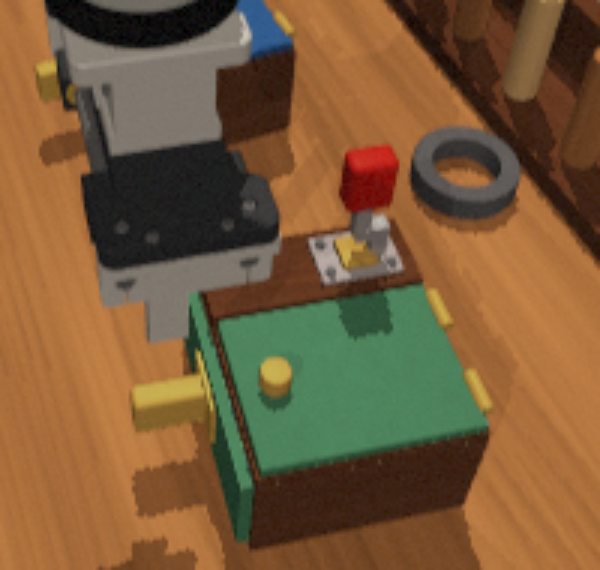

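Emit:
{"op": "send_rows", "data": {
  "dp": [
    [-1,0,30],
    [-1,0,60],
    [-1,0,90],
    [-1,0,115],
    [-1,0,129]
  ],
  "spin": [0,0,0,0,0],
  "gripper": [0.2,0.2,0.2,0.2,0.2]
}}

```text
time_s: 6.7
tool_pos: [0.4904, -0.1507, 0.0319]
ee_rot: [[-0.992, 0.126, -0.0], [0.126, 0.992, 0.0], [0.0, 0.0, -1.0]]
force: [-0.0, -0.1, -0.7]
grip_width: 0.0566
```

Emit:
{"op": "send_rows", "data": {
  "dp": [
    [0,0,0],
    [0,0,0],
    [0,0,0],
    [0,0,0],
    [0,0,0]
  ],
  "spin": [0,0,0,0,0],
  "gripper": [0.2,-0.8,-0.8,-0.8,-0.8]
}}

```text
time_s: 7.2
tool_pos: [0.4904, -0.1509, 0.0334]
ee_rot: [[-0.992, 0.126, 0.002], [0.126, 0.992, -0.001], [-0.002, -0.0, -1.0]]
force: [-0.3, 0.2, -0.6]
grip_width: 0.028
```

Emit:
{"op": "send_rows", "data": {
  "dp": [
    [0,0,0],
    [0,0,0],
    [5,0,0],
    [10,0,0],
    [15,0,0]
  ],
  "spin": [0,0,0,0,0],
  "gripper": [-0.8,-0.8,-0.8,-0.8,-0.8]
}}

```text
time_s: 7.7
tool_pos: [0.4751, -0.1491, 0.0328]
ee_rot: [[-0.992, 0.127, 0.001], [0.127, 0.992, -0.001], [-0.002, -0.001, -1.0]]
force: [1.1, -1.0, 1.9]
grip_width: 0.0163
```

Gripped (16 mm) and moving. Pull to about 60 mm.

Emit:
{"op": "send_rows", "data": {
  "dp": [
    [10,0,0],
    [20,0,0],
    [30,0,0],
    [38,0,0],
    [44,0,0]
  ],
  "spin": [0,0,0,0,0],
  "gripper": [-0.8,-0.8,-0.8,-0.8,-0.8]
}}

```text
time_s: 8.2
tool_pos: [0.4306, -0.1433, 0.0328]
ee_rot: [[-0.992, 0.127, 0.001], [0.127, 0.992, -0.0], [-0.001, -0.0, -1.0]]
force: [0.6, -1.3, 4.8]
grip_width: 0.0155
```

Emit:
{"op": "send_rows", "data": {
  "dp": [
    [0,0,0],
    [0,0,0],
    [0,0,0],
    [0,0,0],
    [0,0,0]
  ],
  "spin": [0,0,0,0,0],
  "gripper": [-0.8,-0.8,0.0,0.2,0.2]
}}

```text
time_s: 8.7
tool_pos: [0.43, -0.1424, 0.0318]
ee_rot: [[-0.992, 0.126, -0.002], [0.126, 0.992, 0.001], [0.002, 0.001, -1.0]]
force: [-0.3, 0.1, -0.2]
grip_width: 0.0366
```

Emit:
{"op": "send_rows", "data": {
  "dp": [
    [0,0,-20],
    [0,0,-60],
    [0,0,-100],
    [0,0,-140],
    [0,0,-160]
  ],
  "spin": [0,0,0,0,0],
  "gripper": [0.2,0.2,0.2,0.2,0.2]
}}

```text
time_s: 9.2
tool_pos: [0.4322, -0.1435, 0.1954]
ee_rot: [[-0.992, 0.126, 0.004], [0.126, 0.992, -0.002], [-0.004, -0.001, -1.0]]
force: [0.4, -0.6, -0.6]
grip_width: 0.0566
```

Emit:
{"op": "send_rows", "data": {
  "dp": [
    [0,0,0],
    [0,0,0],
    [0,0,0]
  ],
  "spin": [0,0,0],
  "gripper": [0.2,0.2,0.2]
}}

```text
time_s: 9.5
tool_pos: [0.4299, -0.1425, 0.1905]
ee_rot: [[-0.992, 0.127, -0.004], [0.127, 0.992, 0.002], [0.004, 0.002, -1.0]]
force: [-0.2, 0.2, -0.7]
grip_width: 0.0563
```

Run:
```python
from cell import cams
from h import *
S=cams.snapshot('side');cv2.imwrite('pics/s5.png',S['img'][:,:,::-1])
print([b[:2] for b in blobs(mask(S,(0,200,140),(6,255,255)))])
print([(b[0],b[1]) for b in blobs(mask(S,(20,150,120),(30,255,255)))if b[1][1]>150])
print('shut end',proj(S,(.475,-.149,.063)),'60 out',proj(S,(.4155,-.1415,.063)))
```

```text
[(array([262.6, 119.3]), array([257, 117,  12,   6,  56], dtype=int32)), (array([323.8, 203. ]), array([315, 199,  18,   9, 130], dtype=int32))]
[(array([227.3, 168.9]), array([223, 163,   9,  10,  38], dtype=int32)), (array([315.5, 232.4]), array([312, 229,  10,   8,  41], dtype=int32)), (array([345.8, 252. ]), array([343, 247,   7,  11,  37], dtype=int32)), (array([291.9, 273.6]), array([287, 270,  10,   8,  53], dtype=int32)), (array([359.3, 279.8]), array([356, 273,   8,  14,  43], dtype=int32)), (array([220.5, 286.4]), array([209, 277,  26,  16, 167], dtype=int32)), (array([359.1, 376.9]), array([340, 368,  41,  16, 481], dtype=int32))]
shut end [244.06896899 281.36162727] 60 out [209.20152446 288.10270469]
```

View pics/s5.png

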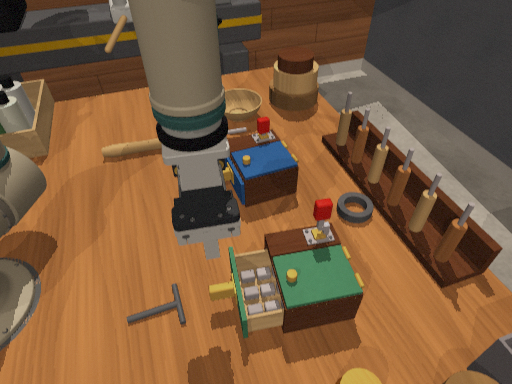

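```bash
python3 -c "
from cell import arm
print(arm.job_done())"
```

```text
the job is handed in; nothing more can be done
None
```

The green stay is up and the green drawer is open; I handed the job in about 10 s into the run. No verdict was given, so these are my own last checks.

- **Green stay:** I gripped the red handle and lifted it until the pull on the wrist rose to about 14 N, at about 31 mm of travel, which fits its stop. The side picture after release gave about 30 mm (12 px), plus whatever it started with. It had not dropped by the last picture (handle at row 203 both times).
- **Green drawer:** I pulled it about 60 mm by the brass tab. The tab's end is at column 209, where 60 mm of opening should put it.
- **Gripper:** It ended open and about 16 cm above the tab, with the wrist force near zero, so it was touching nothing.
- **Blue box:** I never touched it, and its stay had not moved in the picture. In the last view the arm hid part of its tab, so its drawer staying shut is only partly checked there.

No check failed. The two lift figures, about 31 mm from the arm and about 30 mm from the camera, agree within measuring error.

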